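# Show which cup goes in the waste bin

### The job

The blue cup is cracked; show your helper that it belongs in the waste. First point straight down at the blue cup with the fingertips a few centimetres above its rim and stay there two seconds without touching it; only then put the fingertips behind the grey bin's front lip and push it towards you until the bin is tilted fully out; finally point straight down at the middle of the bin's open mouth from a few centimetres above, touching nothing, and finish still pointing there after two seconds. Leave the blue cup and all the other things standing where they are.

Things in the scene. Friction and masses are not known exactly. Their poses are not given: they have to be found in the camera images.
- cup_blue: blue glazed cup, 76 mm across the rim, 65 mm high, standing loose on the ledge; origin at the centre of its underside, z up. To be pointed at, never touched
- cup_blue_rim (a point): centre of the blue cup's mouth, at rim height, 65 mm above the ledge
- bin_station: black tray fixed to the ledge, 200 x 250 mm, holding the grey tilt-out bin. Origin on the ledge under the hinge line, midway across; -x points out of the front, the way the bin tilts, y along the hinge, z up. Tray x = -40 to 160 mm, 10-18 mm high; side panels at y = +-92 mm, x = 45 to 145 mm, 180 mm high; short roof x = 69 to 147 mm, top at 186 mm
- bin (a joint): tilt of the grey bin in rad: 0 = shut (front wall upright), 0.7 = fully out at its stop; starts shut or slightly ajar. Hinge line: station's y axis, raised 14 mm. Friction 0.22 N m: 1 to 3 N at the lip moves it and it stays where left. Bin 160 wide, 110 deep, front wall 155 high and 5 thick, rear wall 105 mm high
- bin_lip (a point): top middle of the 10 mm round aluminium lip on the bin's front wall; turns with the bin, 160 mm from the hinge line: 174 mm above the ledge when shut; at 0.7 rad 103 mm out of the front and 136 mm above the ledge. When shut, 64 mm are free between lip and roof, so closed fingers fit in behind the lip from above
- bin_mouth (a point): middle of the bin's mouth; turns with the bin: in its own frame 50 mm behind the front wall and 130 mm above the hinge line; at 0.7 rad it is 45 mm in front of the hinge line and 146 mm above the ledge
- cup_white: white cup of the same size as the blue one, loose; leave alone
- kettle: aluminium kettle, 160 mm across, 196 mm high to the top of its black bow handle, spout along its +x; origin centre of underside; leave alone
- gaiwan: white porcelain lidded bowl on its saucer, 110 mm across, 75 mm high to the rim; origin centre of underside; leave alone
- gaiwan_lid: white lid of 98 mm lying loose on the gaiwan's rim, knob top 26 mm above its underside (101 mm above the ledge); origin centre of underside; leave alone
- boat: dark wooden boat-shaped incense holder, 208 mm long along its x, 40 mm wide, 40 mm high at the ends; origin centre of underside; leave alone
- canister: green tea jar with wooden cap, 68 mm across, 105 mm high; origin centre of underside; leave alone
- scoop: pale wooden tea spoon, 150 mm long along its x, lying flat; leave alone
Things that resemble listed ones, but are neither listed nor needed, are in the scene too. Leave any red or yellow look-alike of the cup_blue alone.

How it is judged (in metres and radians):
On the way, in this order (a step that is already met when the one before it is completed fails the run):
1. the tool points down at the blue cup from just above it and dwells (horizontal distance between the grasp point and cup_blue_rim below 0.025 m and height (world z) of the grasp point between 0.085 and 0.17 m and angle between the grasp point's own z axis and vertical above 2.4 rad), for 1.5 s.
2. the bin is tilted fully out (value of joint bin above 0.6 rad), for 0.1 s.
3. the tool points down at the mouth of the open bin from just above it, clear of the bin, and dwells (value of joint bin above 0.6 rad and horizontal distance between the grasp point and bin_mouth below 0.035 m and height (world z) of the grasp point between 0.168 and 0.26 m and angle between the grasp point's own z axis and vertical above 2.4 rad and contact force between each of the arm, the fingers and bin_station below 0.2 N), for 1.5 s.
At the end, for the whole second after the job is handed in: the bin is out beyond 0.6 rad; the TCP is within 35 mm horizontally of the middle of its mouth, 168 to 260 mm above the ledge, tool within 42 degrees of straight down, not touching the bin; the blue cup is within 10 mm and all other things within 15 mm of where they stood (all of step 3 and distance of cup_blue from where it was at the start of the episode below 0.01 m and distance of each of kettle, gaiwan, gaiwan_lid, cup_white, boat, canister, scoop from where it was at the start of the episode below 0.015 m).
It fails at once if the blue cup is touched (contact force between any of the fingers, the arm and cup_blue above 0.3 N).
It fails at once if the blue cup is moved or lifted (distance of cup_blue from where it was at the start of the episode above 0.01 m).
It fails at once if another thing is moved, lifted or knocked over (distance of any of kettle, gaiwan, gaiwan_lid, cup_white, boat, canister, scoop from where it was at the start of the episode above 0.015 m).
It also fails if it takes over 64 s, if anything falls off the work surface, if the arm or the gripper's body presses on something with over 40 N, if the wrist force passes 120 N, or if a joint passes its speed limit or range.

### The arm

A 6-joint arm with a two-finger parallel gripper is mounted at the origin on the work surface. World frame = base frame: x ahead of the robot, y to its left, z up, the work surface at z = 0. Lengths are in mm, angles in rad, forces in N, time in s.
With the tool pointing down it reaches from about 300 to 775 mm from the base axis. Payload 14.6 kg.
Tool frame: the origin (TCP) lies between the finger pads, 19 mm behind the fingertips; this is the grasp point; z points along the fingers, y is the line along which they close (so a half turn about z gives the same grasp; the last joint's range is limited). The gripper opens to 94 mm and grips with 3 to 60 N. Pads are 16 mm wide; open, the fingers measure 119 mm over their backs; the gripper's body (75 mm by 177 mm) begins 78 mm behind the grasp point.
Start: joints at [1.243, 0.3, 1.521, -0, 1.321, -0.067], TCP at [141.817, 531.392, 224.246] pointing down, gripper open.
Joint ranges: [-3.03, 3.03], [-0.79, 2.21], [0.23, 2.52], [-1.04, 4.18], [0, 3.07], [-2.55, 2.55]. Speed limits (rad/s): [2.22, 2.22, 2.57, 3.14, 3.14, 3.14].

### API

Orientations are given as [roll, pitch, yaw] about the fixed x, y, z axes, in that order (R = Rz(yaw) Ry(pitch) Rx(roll)).
In Python, from cell import manip, camera gives the robot as it stands.
- The arm moves only by the tool move_arm, never from a script. Its arguments are lists of equal length, an entry for each row: "dp": the shift along the world's x, y, z in mm, a list of three; "rotation": the turn, a rotation vector about the world's x, y, z in rad, a list of three; "hand": the opening, from 0 (shut) to 1 (fully open). A call has 1 to 10 rows; each row shifts and turns the commanded pose from where the row before left it; what a row does not reach is not made up. A row lasts 1/8 s, in which the tool goes at most 62.5 mm and 10.7 degrees, less where a joint would pass 70% of its speed; a pose out of reach is approached as far as the arm can. A call with a gripper value outside its range is refused whole. The fingers move at their own pace and stop on an object; "newtons" is the grip in N (left out, the last holds). Time passes only in rows, so rows that do not move let the fingers close. It gives the time, the measured TCP pose, the force, the opening and the grip force at its end, in the units of the state.
- manip.read_state(): the state, without advancing time (a new reading comes with each control period).
- camera(name): name is "scene" or "top" or "wrist"; returns a dict with "image" (480x640x3 uint8, red, green, blue), "fx", "fy", "cx", "cy" (pixels), "R" (3x3) and "t" (3): a world point X has camera coordinates R X + t; the wrist camera has in their place "mount" (4x4, takes a point from camera to tool coordinates, whose origin is the TCP and whose axes are the flange's). Camera axes: x right, y down, z forward; pixel columns grow to the right and rows downward; lengths in mm; the calibration is good to about 2 mm. A picture is of the moment at which its call begins: read the wrist's pose just before it. There is no depth.
- manip.sign_off(): hands the job in; it is judged then, once.
The state is a dict: "clock": time; "joints": joint angles; "qd": joint speeds; "effort": joint torques, N m; "eef_pos": TCP position; "eef_rot": TCP orientation; "wrist_force": force on the tool from outside, world axes, zero at the start; "moment": the same for the moment, N m; "finger_gap": finger opening in mm; "finger_force": force on a finger pad.
Only numpy, scipy, OpenCV 4.12 (cv2) and the standard library are available. Lean on these libraries where they do the work, as an engineer would, in place of code of your own. Each camera call takes 0.05 s, during which the arm holds its last target. There are 200 camera calls.

## Working session

There is one attempt and no reset: what is moved stays moved. The work goes in short steps, Python scripts to look and compute and a tool call to move; the robot and the scene stay as the last step left them, time stands still between calls to the robot, and variables do not carry over. Pictures are saved under pics/ and viewed, at most 10 in all, crops included, and the job is handed in when it is done.

Besides the shell and the picture viewer there is one more tool, called after ">>>" as name(argument=value, ...), one argument or row to a line, values as JSON. move_arm: Moves the arm, as the interface text tells. Its arguments: {"type":"object","properties":{"dp":{"type":"array","items":{"type":"array","items":{"type":"number"}}},"rotation":{"type":"array","items":{"type":"array","items":{"type":"number"}}},"hand":{"type":"array","items":{"type":"number"}},"newtons":{"type":"number"}},"required":["dp","rotation","hand"]}

```bash
mkdir -p pics; cat > h.py <<'E'
import numpy as np, cv2, pickle
from cell import manip, camera
def snap(n):
    c=camera(n); pickle.dump(c,open(f'pics/{n}.pkl','wb')); return c
def load(n): return pickle.load(open(f'pics/{n}.pkl','rb'))
def ray(c,u,v):
    R=np.array(c['R']);t=np.array(c['t']);d=R.T@np.array([(u-c['cx'])/c['fx'],(v-c['cy'])/c['fy'],1]);return -R.T@t,d/np.linalg.norm(d)
def atz(c,u,v,z):
    o,d=ray(c,u,v);return o+d*(z-o[2])/d[2]
def proj(c,X):
    p=np.array(c['R'])@np.array(X,float)+np.array(c['t']);return p[0]/p[2]*c['fx']+c['cx'],p[1]/p[2]*c['fy']+c['cy']
def tri(rs):
    A=np.zeros((3,3));b=np.zeros(3)
    for o,d in rs:
        M=np.eye(3)-np.outer(d,d);A+=M;b+=M@o
    X=np.linalg.solve(A,b);return X,[np.linalg.norm((np.eye(3)-np.outer(d,d))@(X-o)) for o,d in rs]
E
python3 - <<'E'
from h import *
for n in('scene','top'):
    c=snap(n);cv2.imwrite(f'pics/{n}1.png',c['image'][:,:,::-1]);print(n,ray(c,320,240))
s=manip.read_state();print(s['clock'],s['eef_pos'],s['eef_rot'],s['finger_gap'])
E
```

```text
scene (array([1075.83627218, -718.35588052,  807.24867732]), array([-0.49105836,  0.63729787, -0.59389656]))
top (array([ 349.24022672,   30.02696372, 1391.61418513]), array([ 0.12168082, -0.0102491 , -0.99251636]))
0.1 [141.73062731 531.20418472 223.74633317] [-3.14057842e+00 -8.62107849e-05  2.88085646e+00] 93.99204636297524
```

View pics/scene1.png

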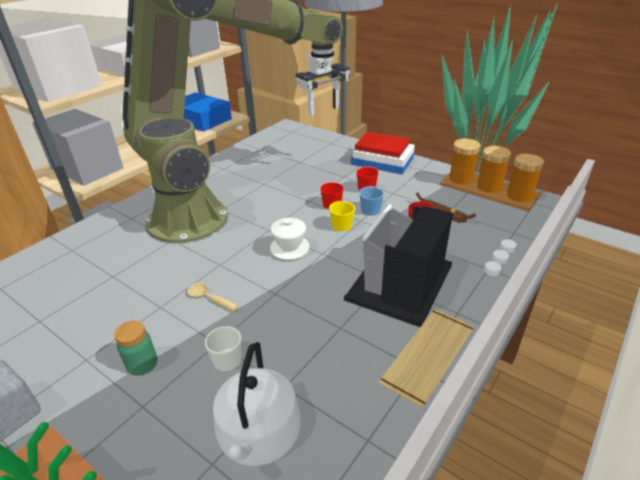

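View pics/top1.png

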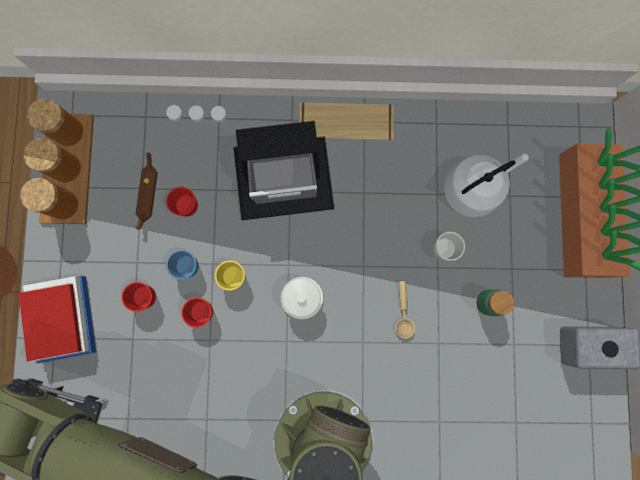

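The top view shows the blue cup at (182,265) and in the scene view it is at (371,201). Look-alikes in the top view are red cups at (181,202), (138,296) and (197,312), yellow at (230,276), and white at (450,246). The black bin station is at (283,170), with the bin's lip near (282,198). I choose the one blue cup and check it, along with the bin, in a close crop.

```bash
python3 - <<'E'
from h import *
t,s=load('top'),load('scene')
def crop(c,x,y,w,h,k): return cv2.resize(c['image'][y:y+h,x:x+w,::-1],None,fx=k,fy=k,interpolation=cv2.INTER_CUBIC)
a=crop(t,150,110,200,185,4)[:600]; cv2.imwrite('pics/ct.png',a[:592])
b=crop(s,320,170,150,150,4); cv2.imwrite('pics/cs.png',b)
for c in(t,s):
    h=cv2.cvtColor(c['image'],cv2.COLOR_RGB2HSV);m=cv2.inRange(h,(95,80,60),(120,255,255))
    n,l,st,ce=cv2.connectedComponentsWithStats(m)
    for i in range(1,n):
        if st[i][4]>150:print(st[i],ce[i])
for z in(0,65):print(atz(t,182,265,z))
E
```

```text
[166 250  32  29 717] [181.55509066 264.40027894]
[ 36 276  60  88 651] [ 81.91705069 323.83717358]
[ 184   92   47   39 1353] [205.67997044 110.56023651]
[351 153  63  21 423] [381.86761229 164.72576832]
[360 188  23  27 531] [370.80979284 200.30508475]
[446.58144242 380.81615845   0.        ]
[442.03479502 364.43137457  65.        ]
```

View pics/ct.png

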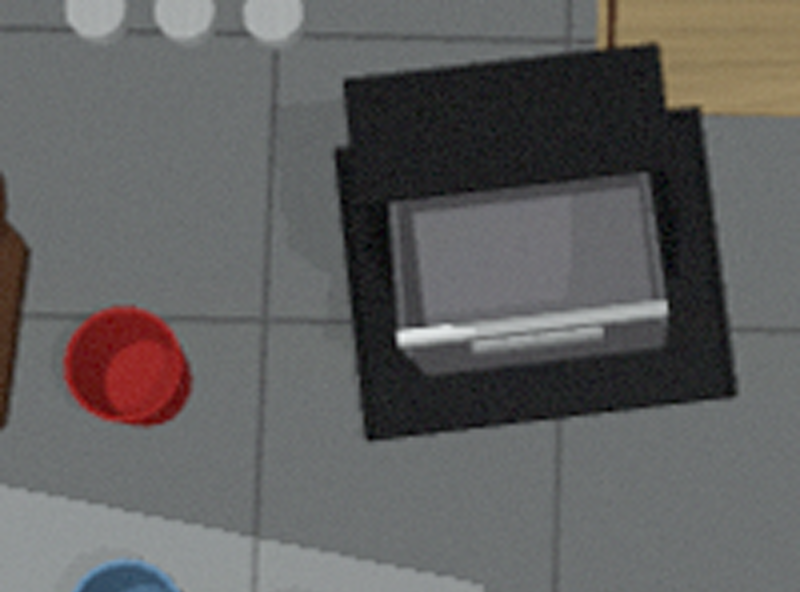

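View pics/cs.png

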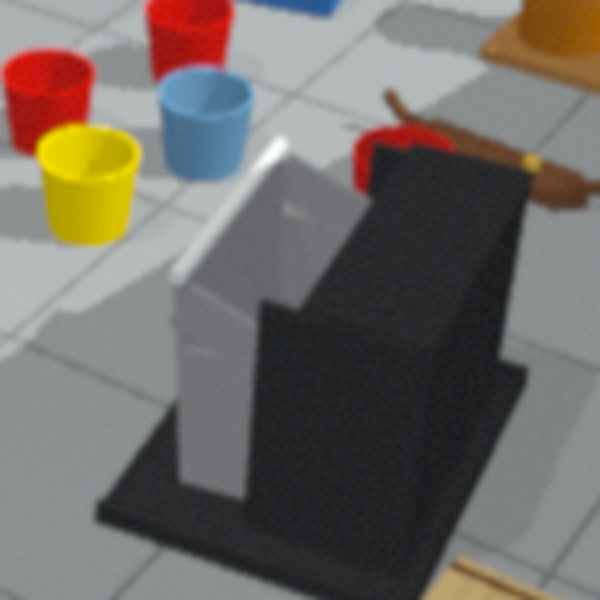

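The crops confirm the blue cup, clear of its neighbours. The bin's lip ends are at crop pixels (398,338)/(667,308) in the top view and (283,140)/(178,275) in the scene view. The tray's front corners are at (368,440)/(736,395) in the top view.

```bash
python3 - <<'E'
from h import *
t,s=load('top'),load('scene')
T=lambda u,v:ray(t,150+u/4,110+v/4); S=lambda u,v:ray(s,320+u/4,170+v/4)
A=tri([T(398,338),S(283,140)]);B=tri([T(667,308),S(178,275)]);print('lip',A,B,np.linalg.norm(A[0]-B[0]))
fl=atz(t,150+368/4,110+440/4,18);fr=atz(t,150+736/4,110+395/4,18);rr=atz(t,150+700/4,110+107/4,18)
print('tray',fl,fr,rr,np.linalg.norm(fl-fr),np.linalg.norm(fr-rr))
y=(fl-fr)/np.linalg.norm(fl-fr);x=np.array([y[1],-y[0],0]);O=(fl+fr)/2+40*x;print('x',x,'ang',np.arctan2(x[1],x[0]),'O',O)
for P in(A[0],B[0]):print('stn',(P-O)@x,(P-O)@y,P[2])
print('rim tri',tri([T(127,612),S(206,92)]))
# cup mask fit in both views
from scipy.optimize import minimize
ms=[]
for c,b in((t,(160,245,205,285)),(s,(355,183,388,220))):
    h=cv2.cvtColor(c['image'],cv2.COLOR_RGB2HSV);m=cv2.inRange(h,(95,70,40),(120,255,255));k=np.zeros_like(m);k[b[1]:b[3],b[0]:b[2]]=m[b[1]:b[3],b[0]:b[2]];ms.append(k>0)
a=np.linspace(0,2*np.pi,60)
def cost(p,full=0):
    r=[]
    for c,m in zip((t,s),ms):
        pts=[proj(c,(p[0]+R*np.cos(q),p[1]+R*np.sin(q),z+p[2])) for R,z in((38,65),(27,0)) for q in a]
        k=np.zeros(m.shape,np.uint8);cv2.fillConvexPoly(k,np.round(cv2.convexHull(np.float32(pts))*16).astype(int),1,shift=4)
        r.append(1-(m&(k>0)).sum()/(m|(k>0)).sum())
    return r if full else sum(r)
r=minimize(cost,[442,364,0],method='Nelder-Mead',options={'initial_simplex':[[442,364,0],[455,364,0],[442,378,0],[442,364,12]]});print(r.x,cost(r.x,1))
E
```

```text
lip (array([605.96997467, 187.31677626, 169.68874647]), [np.float64(1.173204762530598), np.float64(1.1732047625307092)]) (array([627.85119799,  28.14333279, 168.63665164]), [np.float64(1.5409650312392749), np.float64(1.5409650312394727)]) 160.67383091879137
tray [567.48152409 223.68595569  18.        ] [602.42218973 -20.21867283  18.        ] [800.37608435   6.78439443  18.        ] 246.39463859707345 199.7871618438085
x [0.98989422 0.14180774 0.        ] ang 0.14228736711276058 O [624.5476257  107.40595084  18.        ]
stn -7.057936200123225 81.73771879555623 169.68874646555432
stn -7.969865233022861 -78.93007954635242 168.63665163946152
rim tri (array([446.70887891, 365.08114241,  64.50272144]), [np.float64(0.5307660624163667), np.float64(0.5307660624163076)])
[443.3312171  367.68380011  -3.14115258] [np.float64(0.05338541666666663), np.float64(0.09682804674457424)]
```

Blue rim comes out at (445,366,65), matching the stated height. The station's hinge is at (624.5,107.4) with yaw 0.142, and its tray measures 246x200. The lip is at station x of about -7 and height about 170, so the bin is nearly shut, and it fits its 160 mm width. Next: move above the cup, closing the fingers and turning the tool square to the station (+0.403 rad).

>>> move_arm(
  dp=[
    [30,-17,0],
    [30,-17,0],
    [30,-17,0],
    [30,-17,0],
    [30,-16,0],
    [30,-16,0],
    [30,-16,0],
    [30,-16,0],
    [30,-16,0],
    [33,-17,0],
  ],
  rotation=[
    [0,0,0.1],
    [0,0,0.1],
    [0,0,0.1],
    [0,0,0.103],
    [0,0,0],
    [0,0,0],
    [0,0,0],
    [0,0,0],
    [0,0,0],
    [0,0,0],
  ],
  hand=[0,0,0,0,0,0,0,0,0,0],
)

```text
clock: 1.35
eef_pos: [445.6, 365.7, 224.0]
eef_rot: [-3.141, -0.001, -2.999]
wrist_force: [-0.2, 0.4, -0.2]
finger_gap: 0.6
finger_force: 0.0
```

```bash
python3 - <<'E'
from h import *
st=manip.read_state();c=camera('wrist')
print(st['eef_pos'],st['eef_rot'],st['finger_gap'],st['wrist_force'],st['clock'])
from scipy.spatial.transform import Rotation as Ro
Rw=Ro.from_euler('xyz',st['eef_rot']).as_matrix();M=np.array(c['mount'])
R=(Rw@M[:3,:3]).T;c['R']=R;c['t']=-R@(Rw@M[:3,3]+st['eef_pos'])
h=cv2.cvtColor(c['image'],cv2.COLOR_RGB2HSV);m=cv2.inRange(h,(95,70,40),(120,255,255))
n,l,s,ce=cv2.connectedComponentsWithStats(m)
for i in range(1,n):
  if s[i][4]>300:print(s[i],ce[i])
im=c['image'][:,:,::-1].copy()
for q in np.linspace(0,6.28,50):cv2.circle(im,tuple(int(v) for v in proj(c,(445+38*np.cos(q),366+38*np.sin(q),65))),1,(0,255,0),-1)
cv2.imwrite('pics/w1.png',im)
E
```

```text
[445.6181109  365.73231501 223.96479279] [-3.14133294e+00 -5.56250184e-04 -2.99920725e+00] 0.5713302429236842 [-0.15752543  0.44250069 -0.21298499] 1.35
[ 607    0   33  226 4508] [627.92812777 134.64662822]
[ 269  177   98   96 7367] [317.70585041 224.66458531]
```

View pics/w1.png

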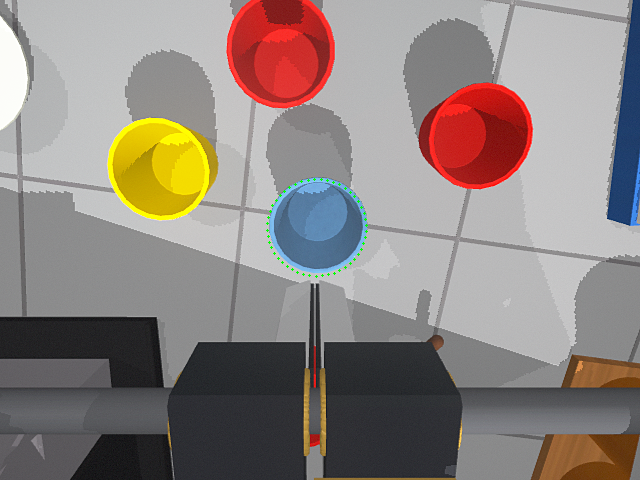

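The wrist view shows the blue rim at (317,227), and the predicted circle sits right on it. The choice and position are confirmed. Descend to z=130 and dwell.

>>> move_arm(
  dp=[
    [0,0,-32],
    [0,0,-32],
    [0,0,-30],
    [0,0,0],
    [0,0,0],
    [0,0,0],
    [0,0,0],
    [0,0,0],
    [0,0,0],
    [0,0,0],
  ],
  rotation=[
    [0,0,0],
    [0,0,0],
    [0,0,0],
    [0,0,0],
    [0,0,0],
    [0,0,0],
    [0,0,0],
    [0,0,0],
    [0,0,0],
    [0,0,0],
  ],
  hand=[0,0,0,0,0,0,0,0,0,0],
)

```text
clock: 2.65
eef_pos: [444.8, 366.4, 130.3]
eef_rot: [-3.142, -0.0, -2.999]
wrist_force: [-0.1, 0.0, -0.2]
finger_gap: 0.7
finger_force: 0.0
```

>>> move_arm(
  dp=[
    [0,0,0],
    [0,0,0],
    [0,0,0],
    [0,0,0],
    [0,0,0],
    [0,0,0],
    [0,0,0],
    [0,0,0],
    [0,0,0],
    [0,0,0],
  ],
  rotation=[
    [0,0,0],
    [0,0,0],
    [0,0,0],
    [0,0,0],
    [0,0,0],
    [0,0,0],
    [0,0,0],
    [0,0,0],
    [0,0,0],
    [0,0,0],
  ],
  hand=[0,0,0,0,0,0,0,0,0,0],
)

```text
clock: 3.9
eef_pos: [444.8, 366.4, 130.2]
eef_rot: [3.142, -0.0, -2.999]
wrist_force: [-1.0, 0.3, 0.6]
finger_gap: 0.1
finger_force: 0.0
```

>>> move_arm(
  dp=[
    [0,0,0],
    [0,0,0],
    [0,0,0],
    [0,0,35],
    [0,0,40],
    [0,0,40],
    [0,0,15],
  ],
  rotation=[
    [0,0,0],
    [0,0,0],
    [0,0,0],
    [0,0,0],
    [0,0,0],
    [0,0,0],
    [0,0,0],
  ],
  hand=[0,0,0,0,0,0,0],
)

```text
clock: 4.78
eef_pos: [445.2, 366.7, 262.4]
eef_rot: [3.14, 0.003, -2.999]
wrist_force: [-0.2, 0.3, -0.7]
finger_gap: 0.1
finger_force: 0.0
```

>>> move_arm(
  dp=[
    [21,-25,0],
    [21,-25,0],
    [21,-25,0],
    [21,-25,0],
    [21,-25,0],
    [21,-26,0],
    [21,-26,0],
    [21,-26,0],
    [21,-26,0],
    [22,-26,0],
  ],
  rotation=[
    [0,0,0],
    [0,0,0],
    [0,0,0],
    [0,0,0],
    [0,0,0],
    [0,0,0],
    [0,0,0],
    [0,0,0],
    [0,0,0],
    [0,0,0],
  ],
  hand=[0,0,0,0,0,0,0,0,0,0],
)

```text
clock: 6.02
eef_pos: [656.2, 110.5, 258.8]
eef_rot: [3.142, -0.002, -2.999]
wrist_force: [0.4, 1.9, -0.2]
finger_gap: 0.6
finger_force: 0.0
```

```bash
cat >> h.py <<'E'
def wrist():
    from scipy.spatial.transform import Rotation as Ro
    st=manip.read_state();c=camera('wrist')
    Rw=Ro.from_euler('xyz',st['eef_rot']).as_matrix();M=np.array(c['mount'])
    R=(Rw@M[:3,:3]).T;c['R']=R;c['t']=-R@(Rw@M[:3,3]+st['eef_pos'])
    pickle.dump(c,open('pics/wrist.pkl','wb'));return st,c
O=np.array([624.5,107.4,0]);X=np.array([.98989,.14181,0]);Y=np.array([-.14181,.98989,0])
def stn(x,y,z): return O+x*X+y*Y+np.array([0,0,z])
def binpt(f,u,y,q): # f: in front of wall plane(-x), u: up from hinge, tilt q
    return stn(-f*np.cos(q)-u*np.sin(q),y,14+u*np.cos(q)-f*np.sin(q))
E
python3 - <<'E'
from h import *
st,c=wrist();print(st['eef_pos'],st['eef_rot'])
im=c['image'][:,:,::-1].copy()
for P,k in((binpt(0,160,80,.04),(0,255,0)),(binpt(0,160,-80,.04),(0,255,0)),(stn(69,92,186),(0,0,255)),(stn(69,-92,186),(0,0,255)),(stn(-40,125,18),(255,0,0)),(stn(-40,-125,18),(255,0,0))):
    p=tuple(int(v) for v in proj(c,P));print(p);cv2.circle(im,p,4,k,-1)
cv2.imwrite('pics/w2.png',im)
E
```

```text
[656.23899638 110.4732052  258.82326231] [ 3.14154492e+00 -1.76703996e-03 -2.99934701e+00]
(458, 194)
(180, 194)
(474, 323)
(164, 323)
(454, 133)
(180, 133)
```

View pics/w2.png

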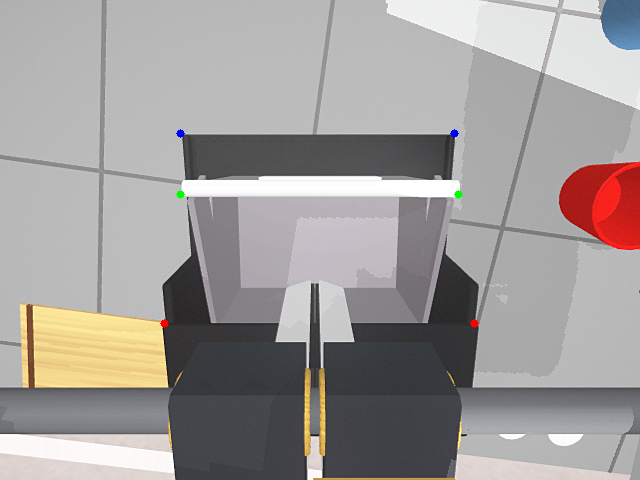

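The wrist view shows the lip at row 188, columns 181-460, and the roof edge at row 323, within a few mm of my model. Tilt is about 0.06. The fingers hang above the gap, so descend behind the lip and start pushing.

>>> move_arm(
  dp=[
    [0,1,-32],
    [0,0,-32],
    [0,0,-30],
    [0,0,0],
    [-12,-2,0],
    [-12,-2,0],
    [-12,-2,-1],
    [-12,-1,-1],
    [-12,-2,-2],
    [-12,-1,-2],
  ],
  rotation=[
    [0,0,0],
    [0,0,0],
    [0,0,0],
    [0,0,0],
    [0,0,0],
    [0,0,0],
    [0,0,0],
    [0,0,0],
    [0,0,0],
    [0,0,0],
  ],
  hand=[0,0,0,0,0,0,0,0,0,0],
)

```text
clock: 7.32
eef_pos: [584.2, 102.4, 161.6]
eef_rot: [-3.141, 0.003, -2.999]
wrist_force: [2.7, 0.7, -0.4]
finger_gap: 0.5
finger_force: 1.1
```

>>> move_arm(
  dp=[
    [-8,-1,-2],
    [-8,-1,-3],
    [-8,-1,-3],
  ],
  rotation=[
    [0,0,0],
    [0,0,0],
    [0,0,0],
  ],
  hand=[0,0,0],
)

```text
clock: 7.7
eef_pos: [559.6, 99.3, 152.3]
eef_rot: [-3.142, 0.0, -2.999]
wrist_force: [0.9, 0.2, -0.6]
finger_gap: 0.5
finger_force: 0.9
```

>>> move_arm(
  dp=[
    [-6,-1,-3],
    [-6,-1,-2],
    [-5,-1,-2],
  ],
  rotation=[
    [0,0,0],
    [0,0,0],
    [0,0,0],
  ],
  hand=[0,0,0],
)

```text
clock: 8.07
eef_pos: [542.9, 96.4, 145.4]
eef_rot: [3.142, 0.001, -2.999]
wrist_force: [15.5, 4.4, 3.4]
finger_gap: 0.6
finger_force: 7.5
```

```bash
python3 - <<'E'
from h import *
st,c=wrist();print(st['eef_pos'],st['wrist_force'])
im=c['image'][:,:,::-1].copy()
for q,k in((.6,(0,0,255)),(.7,(0,255,0))):
  for y in(80,-80):
    p=tuple(int(v) for v in proj(c,binpt(0,160,y,q)));print(q,p);cv2.circle(im,p,3,k,-1)
cv2.imwrite('pics/w3.png',im)
E
```

```text
[542.88713958  96.4054284  145.37140324] [15.48712299  4.41721838  3.3939569 ]
0.6 (515, 300)
0.6 (117, 300)
0.7 (508, 263)
0.7 (123, 263)
```

View pics/w3.png

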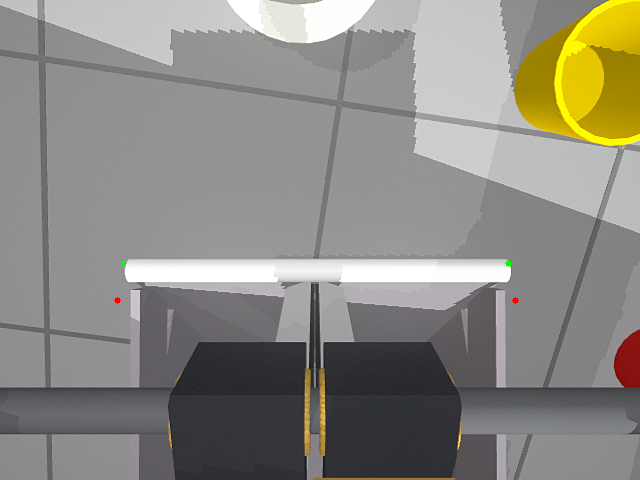

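The lip centre is at row 270, right at the 0.7 rad prediction of 263, and the force has risen to 15 N, so the bin is at its stop. Back off, rise, and move over the mouth at (580,101).

>>> move_arm(
  dp=[
    [6,1,0],
    [6,1,0],
    [0,0,20],
    [0,0,25],
    [0,0,20],
    [12,1,0],
    [13,2,0],
    [0,0,0],
    [0,0,0],
    [0,0,0],
  ],
  rotation=[
    [0,0,0],
    [0,0,0],
    [0,0,0],
    [0,0,0],
    [0,0,0],
    [0,0,0],
    [0,0,0],
    [0,0,0],
    [0,0,0],
    [0,0,0],
  ],
  hand=[0,0,0,0,0,0,0,0,0,0],
)

```text
clock: 9.38
eef_pos: [579.6, 101.4, 210.0]
eef_rot: [-3.142, -0.0, -2.999]
wrist_force: [0.1, 0.1, -0.2]
finger_gap: 0.3
finger_force: 0.0
```

>>> move_arm(
  dp=[
    [0,0,0],
    [0,0,0],
    [0,0,0],
    [0,0,0],
    [0,0,0],
    [0,0,0],
    [0,0,0],
    [0,0,0],
    [0,0,0],
    [0,0,0],
  ],
  rotation=[
    [0,0,0],
    [0,0,0],
    [0,0,0],
    [0,0,0],
    [0,0,0],
    [0,0,0],
    [0,0,0],
    [0,0,0],
    [0,0,0],
    [0,0,0],
  ],
  hand=[0,0,0,0,0,0,0,0,0,0],
)

```text
clock: 10.62
eef_pos: [579.8, 101.4, 210.3]
eef_rot: [-3.142, 0.0, -2.999]
wrist_force: [0.6, -0.4, 0.5]
finger_gap: 0.3
finger_force: 0.0
```

```bash
python3 - <<'E'
from h import *
st,c=wrist();print(st['eef_pos'],st['wrist_force'],st['clock'])
im=c['image'][:,:,::-1].copy()
for q,k in((.6,(0,0,255)),(.7,(0,255,0))):
  for y in(80,-80):
    p=tuple(int(v) for v in proj(c,binpt(0,160,y,q)));print(q,p);cv2.circle(im,p,3,k,-1)
cv2.circle(im,tuple(int(v) for v in proj(c,binpt(-50,130,0,.7))),5,(255,0,255),-1)
cv2.imwrite('pics/w4.png',im)
E
```

```text
[579.83079049 101.39783304 210.25216326] [ 0.6296354  -0.37032613  0.494115  ] 10.625
0.6 (468, 186)
0.6 (164, 186)
0.7 (464, 160)
0.7 (168, 160)
```

View pics/w4.png

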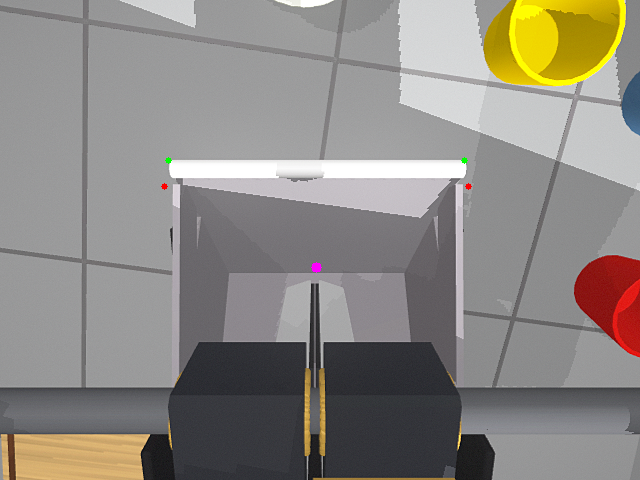

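The lip at row 169 is still at the 0.7 rad stop, the mouth centre is at (316,268), and there is no contact. Finish the dwell.

>>> move_arm(
  dp=[
    [0,0,0],
    [0,0,0],
    [0,0,0],
    [0,0,0],
    [0,0,0],
    [0,0,0],
    [0,0,0],
    [0,0,0],
    [0,0,0],
    [0,0,0],
  ],
  rotation=[
    [0,0,0],
    [0,0,0],
    [0,0,0],
    [0,0,0],
    [0,0,0],
    [0,0,0],
    [0,0,0],
    [0,0,0],
    [0,0,0],
    [0,0,0],
  ],
  hand=[0,0,0,0,0,0,0,0,0,0],
)

```text
clock: 11.92
eef_pos: [579.8, 101.4, 210.2]
eef_rot: [-3.142, -0.0, -2.999]
wrist_force: [-0.7, 0.5, 0.3]
finger_gap: 0.5
finger_force: 0.0
```

```bash
python3 -c "
from cell import manip
print(manip.sign_off())"
```

```text
the job is handed in; nothing more can be done
None
```

The job is handed in, with no verdict returned: I pointed at the blue cup for about 2 s, pushed the bin out to its stop, and finished pointing down over its open mouth at about 12 s, touching nothing else as far as forces and pictures show.

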